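# Bolt the mould tray at the loading station

## Task

Secure the mould tray without gripping anything: with the fingers shut, push the tray back on its rails until it is home against the end stop, then push the ball knob of the barrel bolt along its slot until the bolt is fully home in the tray's side bar, and push the knob round the corner of the L-shaped slot, down to the end of the short leg, so that the bolt cannot slide back. Leave the bin, the can and the steel bar where they are.

Things in the scene. Friction and masses are not known exactly. Their poses are not given: they have to be found in the camera images.
- bed: Loading station: fixed mint-green steel plate 290 x 320 x 12 mm with two rails along its x axis under the mould tray, end stop at the +x end, barrel bolt at the +y side. Origin on the work surface, z up; x points away from the robot, within 0.35 rad of world x. The plate spans x -160 to 130, y -110 to 210 mm. 'Bed' coordinates below are mm in this frame.
- tray (a joint): How far the mould tray stands out from home, m: 0 = home at the end stop, to 0.058 out towards bed -x; starts 0.030 to 0.055. 2 to 3.5 kg, slides with 3 N friction, stays where left. At home: plate x -80 to 80, y -82 to 82, top z 42; mould x -28 to 76, y -50 to 42, top z 87, guide pins to z 103. Until it is home the bolt meets its solid side bar and cannot go in.
- handle_mid (a point): Middle of the tray's bow handle: round steel bar 10 mm thick, 90 mm long, along bed y, at z 82, on two posts at the tray's front (-x) end. At home it is at bed x -66, y 0; it moves with the tray. Open space in front (-x) of it; 33 mm gap between it and the mould. Axes as the bed's.
- keeper (a point): Centre of the 20 mm keeper hole in the tray's steel side bar (14 mm thick, bed y 68 to 82, z 42 to 76). It moves with the tray; at home it is at bed x -30, y 75, in line with the bolt.
- slot_start (a point): On the bolt axis under the open end of the slot's long leg (bed x -30, y 165, z 56). The bolt is a dark steel tube 28 mm across on a block, axis along bed y, from y 100 to 192. Its L-shaped slot is 12 mm wide; the long leg runs along the top from here to slot_corner.
- slot_corner (a point): On the bolt axis under the corner of the L (bed x -30, y 125, z 56). From here the short leg runs round the tube, from the top down its -x side (the robot's side).
- bolt (a joint): How far the bolt rod (16 mm thick, round end) is shot, m: 0 = drawn back, 0.040 = fully home in the keeper hole. Moves in bed -y with 2.5 N friction, stays where left; starts 0 to 0.008. The knob is at bed y = 165 mm minus this travel.
- knob (a joint): Turn of the knob about the bolt axis, rad: 0 = straight up (its start), growing as it swings to bed -x and down; 1.4 = end of the short leg, knob nearly level and pointing to bed -x. The slot lets it turn only with the bolt fully home. Stays where left; about 1.5 N at the ball turns it.
- knob_ball (a point): Centre of the black ball knob, 20 mm across, on the 9 mm steel pin that rides in the slot; 46 mm from the bolt axis. Upright it is at bed x -30, z 102; at the end of the short leg at bed x -75, y 125, z 64. Its z axis points out along the pin, y along bed y.
- bin: Bystander: loose empty red parts bin, 120 x 200 x 55 mm, on the table on the bed's -y side. Origin under its centre.
- can: Bystander: loose upright aluminium can, 52 mm across, 150 mm high, on the table on the bed's +y side, beyond the bolt. Origin under its centre.
- bar: Bystander: loose steel bar, 140 x 18 x 18 mm, lying on the table on the bed's +y side. Origin under its centre.

How it is judged:
On the way, in this order (a step that is already met when the one before it is completed fails the run):
1. the tray is home against its stop (value of joint tray below 0.003 m), for 0.2 s.
2. the bolt is fully shot into the tray's side bar (value of joint bolt above 0.0365 m and value of joint tray below 0.004 m), for 0.1 s.
At the end, for the whole second after the job is handed in: The tray is within 4 mm of home, the bolt is shot (36.5 mm or more of its 40 mm), the knob is turned to the end of the short leg (1.25 rad or more of 1.4) and at rest, and the three bystanders are within 20 mm of where they stood (all of step 2 and value of joint knob above 1.25 rad and velocity of joint knob between -0.05 and 0.05 rad/s and distance of each of bin, can, bar from where it was at the start of the episode below 0.02 m); the robot touches nothing.
It fails at once if the ball knob or its pin is taken between the fingers (x of the grasp point in the frame of knob_ball between -0.009 and 0.009 m and y of the grasp point in the frame of knob_ball between -0.009 and 0.009 m and z of the grasp point in the frame of knob_ball between -0.04 and 0.016 m).
It fails at once if the tray's handle is taken between the fingers (x of the grasp point in the frame of handle_mid between -0.009 and 0.009 m and y of the grasp point in the frame of handle_mid between -0.05 and 0.05 m and z of the grasp point in the frame of handle_mid between -0.03 and 0.012 m).
It fails at once if a bystander is pushed away or lifted (distance of any of bin, can, bar from where it was at the start of the episode above 0.02 m).
It also fails if it takes over 51 s, if anything falls off the work surface, if the arm or the gripper's body presses on something with over 40 N, if the wrist force passes 120 N, or if a joint passes its speed limit or range.

## Robot

A 7-joint arm with a two-finger parallel gripper is mounted at the origin on the work surface. World frame = base frame: x ahead of the robot, y to its left, z up, the work surface at z = 0. Lengths are in m, angles in rad, forces in N, time in s.
With the tool pointing down it reaches from about 0.4 to 0.85 m from the base axis. Payload 10.4 kg.
Tool frame: the origin (TCP) lies between the finger pads; the fingertips stand ahead of it and the grasp point (between the pads) lies 5 mm behind it (manip.tip_extent is the z of the fingertips in the tool frame, in m); z points along the fingers, y is the line along which they close (so a half turn about z gives the same grasp; the last joint's range is limited). The gripper opens to 85 mm and grips with 20 to 120 N. Pads are 22 mm wide; open, the fingers measure 114 mm over their backs; the gripper's body (76 mm by 85 mm) begins 54 mm behind the grasp point. The pads swing forward as they close: fully open they stand 13 mm farther back than shut.
Start: joints at [-1.192, 0.332, -0.065, 1.46, 0.022, 1.35, -0.088], TCP at [0.244, 0.575, 0.211] pointing down, gripper open.
Joint ranges: [-2.6, 2.6], [-0.5, 2.12], [-1.47, 1.34], [0.16, 2.42], [-1.27, 4.41], [0.06, 2.06], [-2.6, 2.6]. Speed limits (rad/s): [2.22, 2.22, 2.79, 2.79, 3.14, 3.14, 3.14].

## Interface

Orientations are given as a unit quaternion [x, y, z, w].
In Python, from workcell import status, viewer, manip gives the robot as it stands.
- The arm moves only by the tool play_rows, never from a script. Its argument "plan" is one flat list of numbers, 7 for each row, row after row: the turn, a rotation vector about the tool's x, y, z in degrees, then the shift along the tool's x, y, z in m, then the opening, from 0 (shut) to 1 (fully open). In form: [ax, ay, az, dx, dy, dz, grip, ax, ay, az, dx, dy, dz, grip, ...]. A call has 1 to 20 rows; each row is the pose to reach, as a shift and turn from the pose commanded when the call began, along the tool's axes at that moment; what a row does not reach only later rows make up. A row lasts 1/8 s, in which the tool goes at most 62.5 mm and 10.7 degrees, less where a joint would pass 70% of its speed; a pose out of reach is approached as far as the arm can. A call with a gripper value outside its range is refused whole. The fingers move at their own pace and stop on an object; "squeeze" is the grip in N (left out, the last holds). Time passes only in rows, so rows that repeat a pose let the fingers close. It gives the time, the measured TCP pose, the force, the opening and the grip force at its end, in the units of the state.
- status.get_obs(): the state, without advancing time (a new reading comes with each control period).
- viewer.camera(name): name is "side" or "top" or "wrist"; returns the picture (480x640x3 uint8, red, green, blue); there is no depth.
- viewer.camera_model(name): a dict with "fx", "fy", "cx", "cy" (pixels), "R" (3x3) and "t" (3): a world point X has camera coordinates R X + t. Camera axes: x right, y down, z forward; pixel columns grow to the right and rows downward; lengths in m; the calibration is good to about 2 mm. A picture is of the moment at which its call begins: read the wrist's pose just before it. camera_model takes no time and is no camera call; for the wrist camera it gives the pose at the moment of the call.
- manip.hand_in(): hands the job in; it is judged then, once.
The state is a dict: "clock": time; "joint_pos": joint angles; "joint_velocities": joint speeds; "tau": joint torques, N m; "position": TCP position; "ee_rot": TCP orientation; "ft_force": force on the tool from outside, world axes, zero at the start; "torque": the same for the moment, N m; "grip_width": opening from 0.0 (shut) to 1.0 (fully open); "grasp_force": force on a finger pad.
Only numpy, scipy, OpenCV 4.12 (cv2) and the standard library are available. Lean on these libraries where they do the work, as an engineer would, in place of code of your own. Each camera call takes 0.05 s, during which the arm holds its last target. There are 200 camera calls.

## Working session

There is one attempt and no reset: what is moved stays moved. The work goes in short steps, Python scripts to look and compute and a tool call to move; the robot and the scene stay as the last step left them, time stands still between calls to the robot, and variables do not carry over. Pictures are saved under pics/ and viewed, at most 10 in all, crops included, and the job is handed in when it is done.

Besides the shell and the picture viewer there is one more tool, called after "Request:" as name(argument=value, ...) on one line, values as JSON. play_rows: Moves the arm, as the interface text tells. Its arguments: {"type":"object","properties":{"plan":{"type":"array","items":{"type":"number"}},"squeeze":{"type":"number"}},"required":["plan"]}

```bash
mkdir -p pics; python3 - <<'E'
from workcell import status, viewer, manip
import cv2,json
o=status.get_obs();print({k:o[k] for k in('clock','position','ee_rot','grip_width','ft_force')},manip.tip_extent)
for n in('top','side'):
    cv2.imwrite(f'pics/{n}0.png',viewer.camera(n)[:,:,::-1]);print(n,viewer.camera_model(n))
E
```

```text
{'clock': 0.0, 'position': array([0.24427892, 0.57483509, 0.20990072]), 'ee_rot': array([ 1.99547102e-01,  9.79887969e-01, -7.16379328e-04, -9.23498950e-05]), 'grip_width': 0.9966728045040755, 'ft_force': array([-0.30324057, -0.24461055,  0.90508011])} 0.014
top {'fx': 529.7654303662442, 'fy': 529.7654303662442, 'cx': 318.03801480177384, 'cy': 245.4503513591702, 'R': array([[-0.02511272, -0.99958124, -0.01437686],
       [-0.99233049,  0.02666661, -0.12070245],
       [ 0.12103529,  0.01123543, -0.99258462]]), 't': array([0.05148861, 0.59823626, 1.16785504])}
side {'fx': 451.33062948615145, 'fy': 451.33062948615145, 'cx': 321.87673099845466, 'cy': 241.74014283666048, 'R': array([[ 0.93591278, -0.35222278, -0.00252748],
       [-0.24149496, -0.63643445, -0.73255128],
       [ 0.25641267,  0.68621447, -0.68070716]]), 't': array([-0.57939976,  0.23216899,  0.65222317])}
```

View pics/top0.png

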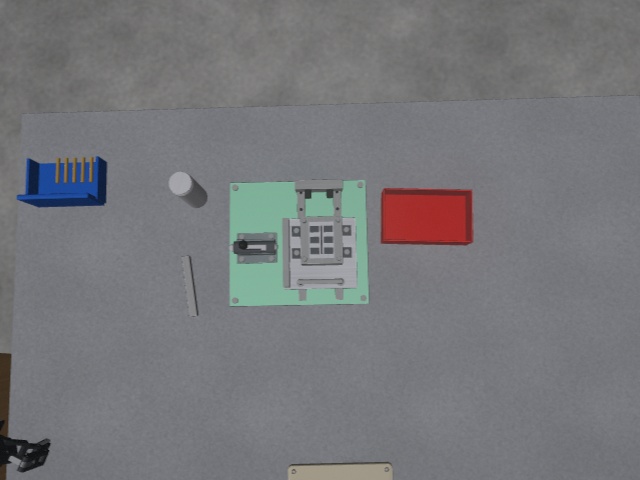

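View pics/side0.png

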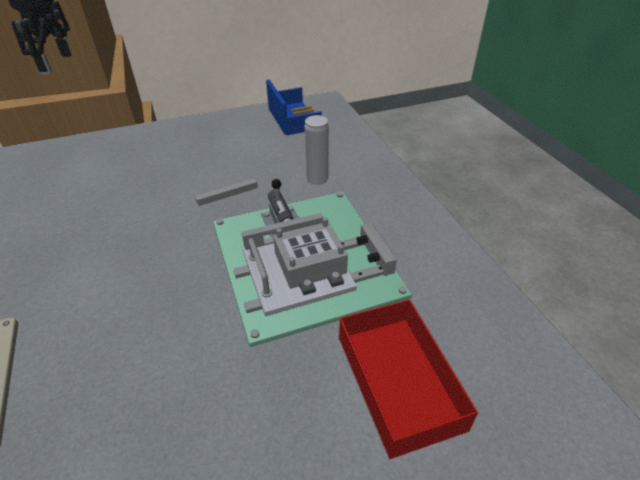

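The top view shows the mint plate with corners near (230,181), (366,180), (368,304) and (230,306). The knob is at about (243,245) and the handle at about (321,282). The bar is near (190,286), the can near (182,184), and the bin is at the right. In the side view the knob is at about (276,184) and the handle runs from about (253,245) to (266,292).

```bash
cat > h.py <<'E'
import numpy as np,cv2
from workcell import status, viewer, manip
def ray(n,u,v):
    m=viewer.camera_model(n);R=np.array(m['R']);t=np.array(m['t'])
    d=R.T@np.array([(u-m['cx'])/m['fx'],(v-m['cy'])/m['fy'],1]);return -R.T@t,d
def plane(n,u,v,z):
    c,d=ray(n,u,v);return c+d*(z-c[2])/d[2]
def proj(n,X):
    m=viewer.camera_model(n);p=m['R']@np.array(X)+m['t'];return np.array([m['fx']*p[0]/p[2]+m['cx'],m['fy']*p[1]/p[2]+m['cy']])
def tri(r1,r2):
    A=np.array([r1[1],-r2[1]]).T;s=np.linalg.lstsq(A,r2[0]-r1[0],rcond=None)[0]
    a=r1[0]+s[0]*r1[1];b=r2[0]+s[1]*r2[1];return (a+b)/2,np.linalg.norm(a-b)
def blob(mask,lo=20):
    n,l,s,c=cv2.connectedComponentsWithStats(mask.astype(np.uint8));return [(s[i,4],c[i].round(2),s[i,:4]) for i in range(1,n) if s[i,4]>=lo]
E
python3 - <<'E'
from h import *
im=cv2.imread('pics/top0.png');hsv=cv2.cvtColor(im,cv2.COLOR_BGR2HSV)
m=cv2.inRange(hsv,(60,50,90),(90,255,255))
cs=max(cv2.findContours(m,0,2)[0],key=cv2.contourArea)
q=cv2.approxPolyDP(cv2.convexHull(cs),8,True)[:,0];print(q)
# fit lines to each side for subpixel accuracy
P=np.array([plane('top',*p,.012)[:2] for p in cs[:,0]+0.0])
rect=cv2.minAreaRect((P*1000).astype(np.float32));print(rect)
W=np.array([plane('top',*p,.012)[:2] for p in q]);print(W.round(4))
# knob blobs
for n,(x0,y0,x1,y1) in {'top':(228,232,262,262),'side':(262,172,292,200)}.items():
    i=cv2.imread(f'pics/{n}0.png').max(2)[y0:y1,x0:x1]
    for b in blob(i<40,8):print(n,b[0],b[1]+[x0,y0],b[2])
for n,(x0,y0,x1,y1) in {'top':(225,175,375,310),'side':(205,170,420,345)}.items():
    i=cv2.imread(f'pics/{n}0.png')[y0:y1,x0:x1];cv2.imwrite(f'pics/{n}c.png',cv2.resize(i,None,fx=2.6 if n=='top' else 2.0,fy=2.6 if n=='top' else 2.0,interpolation=2))
a=cv2.imread('pics/topc.png');b=cv2.imread('pics/sidec.png');H=max(a.shape[0],b.shape[0])
f=lambda x:cv2.copyMakeBorder(x,0,H-x.shape[0],0,0,0)
c=np.hstack([f(a),f(b)]);c=c[:,:];print(c.shape);cv2.imwrite('pics/c.png',cv2.resize(c,None,fx=.96,fy=.96) if c.shape[1]<=833 else c[:,:800])
E
```

```text
[[364 180]
 [367 303]
 [230 305]
 [230 183]]
((611.9236450195312, 82.11388397216797), (318.01446533203125, 289.1400146484375), 89.62635040283203)
[[ 0.7545 -0.0758]
 [ 0.4668 -0.0724]
 [ 0.4702  0.2416]
 [ 0.7564  0.2402]]
top 34 [243.24 244.29] [11  9  8  8]
side 54 [276.09 183.91] [10  8  9  9]
(351, 820, 3)
```

View pics/c.png

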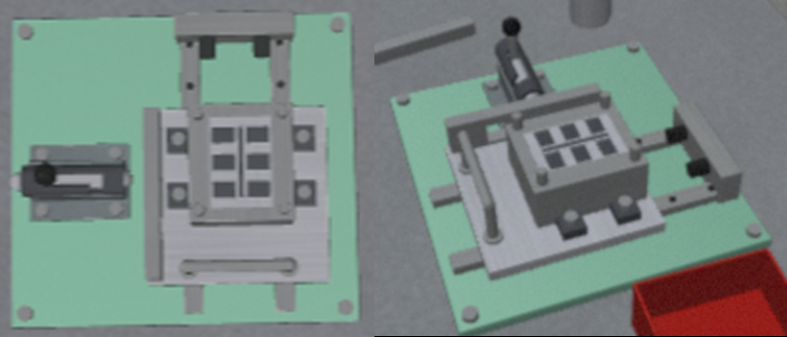

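The crop shows the handle bar running from about (190,267) to (288,264), the L slot, and the knob at its +y end with the short leg toward -x.

```bash
python3 - <<'E'
from h import *
K,e=tri(ray('top',243.24,244.29),ray('side',276.09,183.91));print('knob',K.round(4),e)
s=2.6*.96
A=plane('top',190/s+225,267/s+175,.082);B=plane('top',288/s+225,264/s+175,.082);print('handle',A.round(4),B.round(4))
yaw=-.0065;c=np.cos(yaw);S=np.sin(yaw);R=np.array([[c,-S],[S,c]])
O=np.array([.6119,.0821])-R@[-.015,.05];print('O',O.round(4),'knob bed',(R.T@(K[:2]-O)).round(4),'handle bed',(R.T@((A+B)[:2]/2-O)).round(4))
print('can',plane('top',182,184,.15).round(3),'bar',plane('top',186,256,.018).round(3),plane('top',194,316,.018).round(3))
o=status.get_obs();from scipy.spatial.transform import Rotation as Rt;print(Rt.from_quat(o['ee_rot']).as_matrix().round(4))
E
```

```text
knob [0.5985 0.1963 0.1015] 0.0004393533157117047
handle [0.515  0.0741 0.082 ] [ 0.5154 -0.0111  0.082 ]
O [0.6266 0.032 ] knob bed [-0.0291  0.1641] handle bed [-0.1114 -0.0012]
can [0.723 0.316 0.15 ] bar [0.585 0.342 0.018] [0.447 0.323 0.018]
[[-9.204e-01  3.911e-01 -4.000e-04]
 [ 3.911e-01  9.204e-01 -1.200e-03]
 [-1.000e-04 -1.300e-03 -1.000e+00]]
```

Request:
play_rows(plan=[0,0,-10,-0.04,-0.04,0,0,0,0,-20,-0.08,-0.08,0.01,0,0,0,-22.6,-0.12,-0.12,0.02,0,0,0,-22.6,-0.16,-0.16,0.03,0,0,0,-22.6,-0.2,-0.2,0.04,0,0,0,-22.6,-0.24,-0.24,0.05,0,0,0,-22.6,-0.28,-0.28,0.05,0,0,0,-22.6,-0.32,-0.32,0.05,0,0,0,-22.6,-0.36,-0.36,0.05,0,0,0,-22.6,-0.39,-0.4,0.05,0,0,0,-22.6,-0.407,-0.417,0.06,0,0,0,-22.6,-0.407,-0.417,0.09,0,0,0,-22.6,-0.407,-0.417,0.12,0,0,0,-22.6,-0.407,-0.417,0.126,0,0,0,-22.6,-0.407,-0.417,0.126,0], squeeze=40)

```text
clock: 1.98
position: [0.456, 0.0323, 0.085]
ee_rot: [0.004, 1.0, -0.0, -0.0]
ft_force: [-0.7, 0.7, 0.7]
grip_width: -0.001
grasp_force: 0.0
```

Request:
play_rows(plan=[0,0,0,-0.015,0,0,0,0,0,0,-0.03,0,0,0,0,0,0,-0.038,0,0,0,0,0,0,-0.044,0,0,0,0,0,0,-0.049,0,0,0,0,0,0,-0.054,0,0,0,0,0,0,-0.059,0,0,0,0,0,0,-0.064,0,0,0,0,0,0,-0.069,0,0,0,0,0,0,-0.074,0,0,0,0,0,0,-0.078,0,0,0,0,0,0,-0.081,0,0,0,0,0,0,-0.083,0,0,0,0,0,0,-0.085,0,0,0,0,0,0,-0.087,0,0,0,0,0,0,-0.087,0,0,0])

```text
clock: 3.98
position: [0.543, 0.0316, 0.0847]
ee_rot: [0.004, 1.0, 0.0, -0.0]
ft_force: [-0.0, -0.6, -0.9]
grip_width: 0.001
grasp_force: 0.0
```

```bash
python3 - <<'E'
from h import *
im=viewer.camera('side');cv2.imwrite('pics/s1.png',cv2.resize(im[170:345,205:420,::-1],None,fx=3,fy=3,interpolation=2))
E
```

```text
(no output)
```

View pics/s1.png

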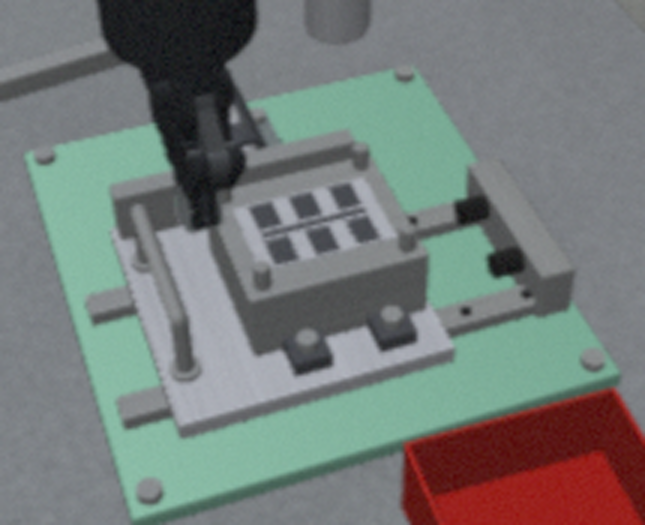

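```bash
python3 - <<'E'
from h import *
f=lambda X:((proj('side',X)-[205,170])*3).round(0)
p=status.get_obs()['position'];print(p,f(p),f(p-[0,0,.014]),f([.515,.0741,.082]),f([.5154,-.0111,.082]),f([.56,.0741,.082]),f([.56,-.0111,.082]))
A,e=tri(ray('side',140/3+205,215/3+170),ray('top',190/2.496+225,267/2.496+175));print(A,e)
im=viewer.camera('top');cv2.imwrite('pics/t1.png',cv2.resize(im[160:320,160:380,::-1],None,fx=3,fy=3,interpolation=2))
E
```

```text
[0.54292527 0.03164719 0.08469493] [203. 249.] [204. 267.] [136. 216.] [175. 318.] [211. 198.] [255. 296.]
[0.51625818 0.07397487 0.0822841 ] 0.0025326781654670953
```

View pics/t1.png

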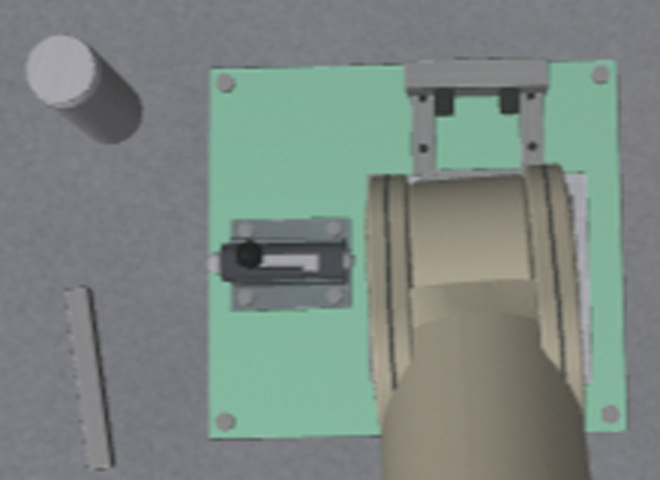

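```bash
python3 - <<'E'
from h import *
print(proj('side',[.2443,.5748,.2099]),proj('side',[.2443,.5748,.196]),proj('side',[.2443,.5748,.223]))
cv2.imwrite('pics/w1.png',viewer.camera('wrist')[:,:,::-1]);print(viewer.camera_model('wrist'))
for z in(.071,.085,.1):print(proj('wrist',[.543,.0316,z]))
print(proj('wrist',[.515,.0741,.082]),proj('wrist',[.515,-.0111,.082]))
E
```

```text
[63.27103682 79.96074403] [65.79463954 86.23853658] [60.84702526 73.93069754]
{'fx': 409.22310223496254, 'fy': 409.22310223496254, 'cx': 319.23099857007327, 'cy': 237.42248320930727, 'R': array([[ 7.31719604e-03,  9.99973116e-01,  4.76294069e-04],
       [ 9.65511883e-01, -7.18899316e-03,  2.60259719e-01],
       [ 2.60256146e-01, -1.44450380e-03, -9.65538529e-01]]), 't': array([-0.03484405, -0.52523017,  0.11585616])}
[320.88493105 274.95171954]
[321.02823057 286.36709959]
[321.20853868 300.73062038]
[422.5193843 220.1932224] [218.23429138 221.67375056]
```

View pics/w1.png

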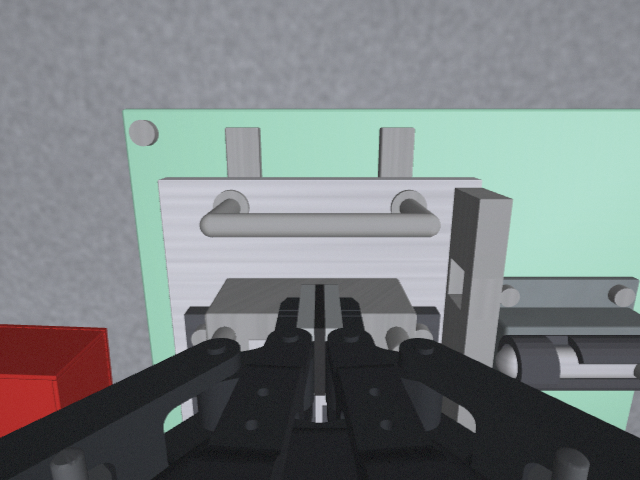

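```bash
python3 - <<'E'
from h import *
c,d=ray('side',205/3+205,225/3+170);s=(.0316-c[1])/d[1];print('side tip',(c+s*d).round(4))
A,e=tri(ray('side',205/3+205,225/3+170),ray('wrist',320,285));print('tri',A,e)
A,e=tri(ray('side',160/3+205,222/3+170),ray('wrist',427,225));print('handle L?',A,e)
for x in(.532,.543):
  for z in(.071,.085,.1,.115):print(x,z,proj('wrist',[x,.0316,z]).round(0),((proj('side',[x,.0316,z])-[205,170])*3).round(0))
o=status.get_obs();print(o['joint_pos'].round(4),o['position'],o['grip_width'])
E
```

```text
side tip [0.5457 0.0316 0.1022]
tri [0.54159515 0.03188714 0.09955552] 0.009439247674537707
handle L? [0.52558875 0.08130652 0.06485318] 0.008606259942662916
0.532 0.071 [321. 252.] [186. 271.]
0.532 0.085 [321. 262.] [184. 254.]
0.532 0.1 [321. 274.] [181. 234.]
0.532 0.115 [321. 289.] [179. 214.]
0.543 0.071 [321. 275.] [205. 266.]
0.543 0.085 [321. 286.] [203. 249.]
0.543 0.1 [321. 301.] [201. 229.]
0.543 0.115 [321. 318.] [198. 209.]
[-0.4879  0.2707  0.3979  1.8458 -0.12    1.0485  1.5205] [0.54285326 0.03168863 0.08468978] 0.00037985634771332745
```

```bash
python3 - <<'E'
from h import *
im=viewer.camera('side')[200:265,235:305,::-1];a=cv2.resize(im,(490,455),interpolation=2)
w=cv2.imread('pics/w1.png')[230:430,250:390];b=cv2.resize(w,(308,440),interpolation=2)
b=cv2.copyMakeBorder(b,0,15,0,0,0);cv2.imwrite('pics/z1.png',np.hstack([a,b]))
E
```

```text
(no output)
```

View pics/z1.png

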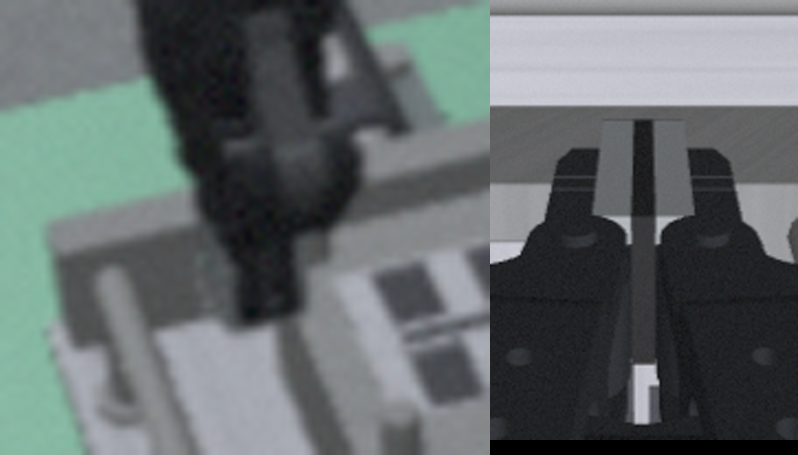

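```bash
python3 - <<'E'
from h import *
import scipy.optimize as so
pts={(123,109):(.4672,-.0770,.012),(160,178):(.5011,-.0492,.042),(481,180):(.502,.1148,.042),(203,225):(.5145,-.0165,.082),(438,225):(.515,.079,.082)}
for p,X in pts.items():print(p,proj('wrist',X).round(0))
m=viewer.camera_model('wrist')
K=np.array([[m['fx'],0,m['cx']],[0,m['fy'],m['cy']],[0,0,1]])
def f(d):return np.ravel([proj('wrist',np.array(X)-d)-p for p,X in pts.items()])
r=so.least_squares(f,np.zeros(3));print('camera offset from model',r.x.round(4),r.fun.round(0))
E
```

```text
(123, 109) [123. 110.]
(160, 178) [159. 178.]
(481, 180) [486. 177.]
(203, 225) [205. 221.]
(438, 225) [434. 220.]
camera offset from model [-0.0011  0.0002 -0.0007] [-1.  3. -1.  2.  5. -1.  2. -1. -4. -2.]
```

The wrist view shows the fingertips past the handle and the tray still at its start position. Both views put the shut fingertips near z 0.10, not 0.071, so they slid over the handle without touching it. I'll go back over it high and push from lower down.

Request:
play_rows(plan=[0,0,0,0,0,-0.03,0,0,0,0,0,0,-0.06,0,0,0,0,0.03,0,-0.06,0,0,0,0,0.06,0,-0.06,0,0,0,0,0.09,0,-0.05,0,0,0,0,0.092,0,-0.02,0,0,0,0,0.092,0,0.01,0,0,0,0,0.092,0,0.026,0,0,0,0,0.092,0,0.026,0])

```text
clock: 5.3
position: [0.45, 0.0321, 0.0579]
ee_rot: [0.004, 1.0, -0.0, -0.001]
ft_force: [-0.7, 0.6, 0.4]
grip_width: 0.001
grasp_force: 0.0
```

```bash
python3 - <<'E'
from h import *
im=viewer.camera('side');w=viewer.camera('wrist')
a=cv2.resize(im[190:290,215:300,::-1],(425,500),interpolation=2);b=cv2.resize(w[150:450,210:430,::-1],(367,500))
cv2.imwrite('pics/z2.png',np.hstack([a,b]))
p=status.get_obs()['position'];print(p)
for dx in(-.011,0):
  for z in(.044,.058,.072,.086):
    X=[p[0]+dx,p[1],z];print(dx,z,((proj('side',X)-[215,190])*5).round(0),((proj('wrist',X)-[210,150])*5/3+[425,0]).round(0))
E
```

```text
[0.4512753  0.03234175 0.05929755]
-0.011 0.044 [  1. 476.] [610. 168.]
-0.011 0.058 [ -5. 448.] [610. 184.]
-0.011 0.072 [-12. 419.] [610. 203.]
-0.011 0.086 [-20. 390.] [611. 225.]
0 0.044 [ 34. 468.] [610. 206.]
0 0.058 [ 28. 439.] [610. 224.]
0 0.072 [ 21. 411.] [611. 246.]
0 0.086 [ 14. 381.] [611. 272.]
```

View pics/z2.png

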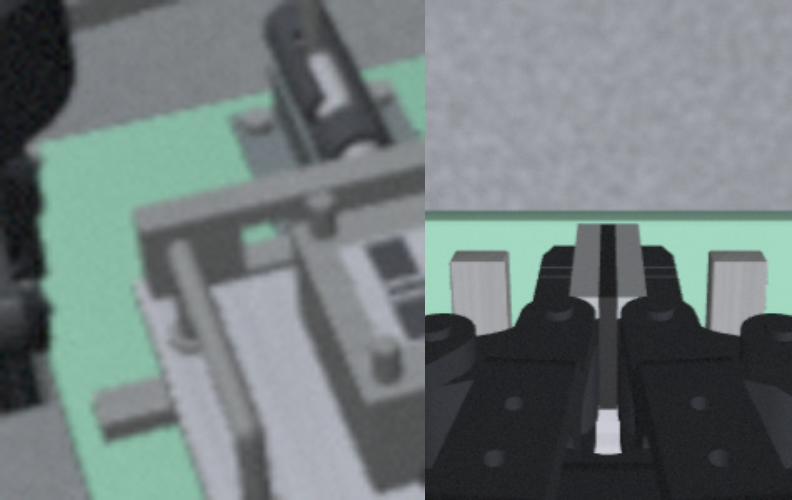

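The wrist crop shows the fingertips at about (608,225), and the side crop shows them ending near row 410. That puts the tips at about z 0.072, now level with the handle.

Request:
play_rows(plan=[0,0,0,-0.015,0,0.005,0,0,0,0,-0.03,0,0.005,0,0,0,0,-0.042,0,0.005,0,0,0,0,-0.047,0,0.005,0,0,0,0,-0.052,0,0.005,0,0,0,0,-0.057,0,0.005,0,0,0,0,-0.062,0,0.005,0])

```text
clock: 6.28
position: [0.5128, 0.0318, 0.0536]
ee_rot: [0.004, 1.0, 0.0, -0.0]
ft_force: [-2.9, -0.4, 2.5]
grip_width: -0.003
grasp_force: 1.7
```

Request:
play_rows(plan=[0,0,0,-0.005,0,0,0,0,0,0,-0.01,0,0,0,0,0,0,-0.015,0,0,0,0,0,0,-0.019,0,0,0,0,0,0,-0.023,0,0,0,0,0,0,-0.026,0,0,0,0,0,0,-0.029,0,0,0,0,0,0,-0.031,0,0,0,0,0,0,-0.032,0,0,0,0,0,0,-0.032,0,0,0])

```text
clock: 7.52
position: [0.5451, 0.0316, 0.0537]
ee_rot: [0.004, 1.0, 0.0, 0.0]
ft_force: [-1.8, -0.6, -1.2]
grip_width: -0.002
grasp_force: 0.9
```

Request:
play_rows(plan=[0,0,0,-0.002,0,0,0,0,0,0,-0.004,0,0,0,0,0,0,-0.006,0,0,0,0,0,0,-0.006,0,0,0])

```text
clock: 8.02
position: [0.5455, 0.0316, 0.0533]
ee_rot: [0.004, 1.0, 0.0, -0.006]
ft_force: [-31.1, -0.8, 25.0]
grip_width: 0.0
grasp_force: 15.9
```

The tray hit its stop, with 31 N at x 0.5455. Next I move over to the +y side of the knob.

Request:
play_rows(plan=[0,0,0,0.015,0,0,0,0,0,0,0.03,0,0,0,0,0,0,0.03,0,-0.03,0,0,0,0,0.03,0,-0.07,0,0,0,0,0.03,0,-0.11,0,0,0,0,0.01,0.04,-0.117,0,0,0,0,-0.01,0.08,-0.117,0,0,0,0,-0.03,0.12,-0.117,0,0,0,0,-0.046,0.16,-0.117,0,0,0,0,-0.046,0.2,-0.117,0,0,0,0,-0.046,0.219,-0.117,0,0,0,0,-0.046,0.219,-0.08,0,0,0,0,-0.046,0.219,-0.045,0,0,0,0,-0.046,0.219,-0.025,0,0,0,0,-0.046,0.219,-0.025,0])

```text
clock: 9.9
position: [0.5981, 0.2495, 0.0779]
ee_rot: [0.004, 1.0, -0.0, -0.001]
ft_force: [-0.2, 0.5, 0.7]
grip_width: 0.002
grasp_force: 0.0
```

```bash
python3 - <<'E'
from h import *
im=viewer.camera('side');t=viewer.camera('top')
a=cv2.resize(im[120:290,215:350,::-1],(397,500),interpolation=2);b=cv2.resize(t[170:310,190:300,::-1],(393,500),interpolation=2)
cv2.imwrite('pics/z3.png',np.hstack([a,b]))
print(status.get_obs()['position'])
E
```

```text
[0.59943671 0.25021832 0.08014854]
```

View pics/z3.png

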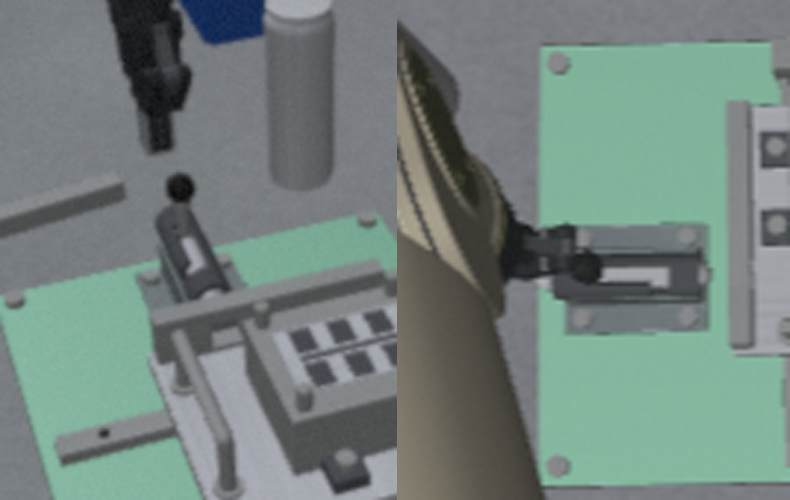

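The side crop shows the fingertip at about (155,150), up and left of the knob at (180,187). The top crop shows the finger linkage beside the ball at about (588,265).

```bash
python3 - <<'E'
from h import *
p=[.599,.25]
c,d=ray('side',155/2.94+215,150/2.94+120);s=(.25-c[1])/d[1];print((c+s*d).round(4))
for y in(.22,.235,.25):print(y,[proj('side',[.599,y,z]).round(1).tolist() for z in(.064,.078,.092,.106,.12)])
print('top',[( (proj('top',[.599,.25,z])-[190,170])*3.57+[397,0]).round(0) for z in(.08,.1,.13,.16)], 'knob',proj('side',[.5985,.1963,.1015]))
E
```

```text
[0.5967 0.25   0.0977]
0.22 [[274.2, 192.6], [273.7, 187.0], [273.2, 181.2], [272.6, 175.3], [272.1, 169.3]]
0.235 [[272.2, 188.5], [271.6, 182.9], [271.1, 177.1], [270.5, 171.3], [270.0, 165.3]]
0.25 [[270.2, 184.5], [269.6, 178.9], [269.0, 173.2], [268.5, 167.3], [267.9, 161.4]]
top [array([505., 271.]), array([499., 267.]), array([489., 261.]), array([478., 254.])] knob [275.95423625 183.90476004]
```

Request:
play_rows(plan=[0,0,0,0,0,0.01,0,0,0,0,0,-0.01,0.01,0,0,0,0,0,-0.02,0.01,0,0,0,0,0,-0.026,0.01,0,0,0,0,0,-0.031,0.01,0,0,0,0,0,-0.036,0.01,0,0,0,0,0,-0.041,0.01,0,0,0,0,0,-0.046,0.01,0,0,0,0,0,-0.051,0.01,0,0,0,0,0,-0.056,0.01,0,0,0,0,0,-0.06,0.01,0])

```text
clock: 11.38
position: [0.5982, 0.1899, 0.0688]
ee_rot: [0.004, 1.0, 0.0, 0.0]
ft_force: [1.9, 3.1, 2.8]
grip_width: -0.001
grasp_force: 1.4
```

Force in +y, so the bolt is moving. I'll keep pushing until it meets its stop.

Request:
play_rows(plan=[0,0,0,0,-0.004,0,0,0,0,0,0,-0.008,0,0,0,0,0,0,-0.01,0,0,0,0,0,0,-0.012,0,0,0,0,0,0,-0.012,0,0])

```text
clock: 12.0
position: [0.598, 0.1795, 0.0689]
ee_rot: [0.003, 1.0, 0.001, 0.0]
ft_force: [1.0, 5.4, 1.5]
grip_width: -0.002
grasp_force: 2.8
```

Request:
play_rows(plan=[0,0,0,0,-0.003,0,0,0,0,0,0,-0.005,0,0,0,0,0,0,-0.005,0,0])

```text
clock: 12.38
position: [0.5976, 0.1791, 0.0692]
ee_rot: [0.001, 1.0, 0.003, 0.0]
ft_force: [1.5, 16.4, 1.1]
grip_width: 0.0
grasp_force: 8.4
```

Request:
play_rows(plan=[0,0,0,0,0.015,0,0,0,0,0,0,0.035,0,0,0,0,0,0,0.035,-0.04,0,0,0,0,0,0.035,-0.09,0,0,0,0,-0.025,0.01,-0.09,0,0,0,0,-0.045,-0.016,-0.09,0,0,0,0,-0.045,-0.016,-0.09,0])

```text
clock: 13.25
position: [0.6439, 0.1538, 0.1582]
ee_rot: [0.006, 1.0, -0.001, -0.0]
ft_force: [-1.2, -0.3, -0.6]
grip_width: 0.002
grasp_force: 0.0
```

```bash
python3 - <<'E'
from h import *
S=viewer.camera('side');T=viewer.camera('top')
cv2.imwrite('pics/s4.png',S[:,:,::-1]);cv2.imwrite('pics/t4.png',T[:,:,::-1])
print(status.get_obs()['position'])
print('exp',proj('side',[.597,.157,.102]),proj('side',[.597,.161,.102]))
for b in blob(S[165:225,260:320].max(2)<40,8):print(b[0],b[1]+[260,165],b[2])
a=cv2.resize(S[120:290,215:350,::-1],(397,500),interpolation=2);cv2.imwrite('pics/z4.png',a)
E
```

```text
[0.64250323 0.15732695 0.1580955 ]
exp [281.10067106 195.38543722] [280.48159944 194.1782151 ]
60 [281.43 195.67] [17 27 10  8]
```

View pics/z4.png

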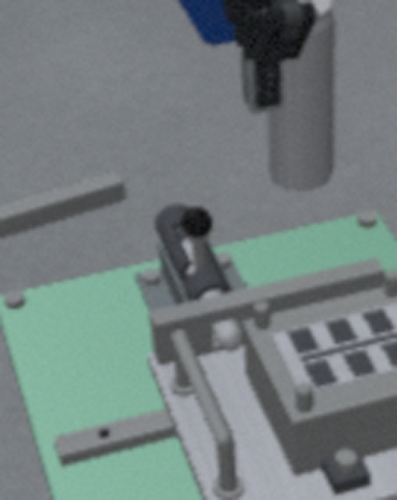

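The knob is at (281.4,195.7) where (281.1,195.4) was expected, so the bolt is fully home and its rod end shows inside the tray's side bar. Next I push the knob toward -x, offset in y so the grasp point stays well clear of it.

Request:
play_rows(plan=[0,0,0,0,0.011,0.03,0,0,0,0,0,0.011,0.065,0,0,0,0,0,0.011,0.083,0,0,0,0,0,0.011,0.083,0,0,0,0,0.01,0.011,0.083,0,0,0,0,0.02,0.011,0.083,0,0,0,0,0.027,0.011,0.083,0,0,0,0,0.034,0.011,0.083,0,0,0,0,0.041,0.011,0.083,0,0,0,0,0.048,0.011,0.083,0,0,0,0,0.052,0.011,0.083,0])

```text
clock: 14.72
position: [0.5904, 0.1685, 0.0756]
ee_rot: [0.004, 1.0, 0.0, -0.0]
ft_force: [1.8, 1.8, -0.7]
grip_width: -0.001
grasp_force: 0.8
```

```bash
cat > look.py <<'E'
from h import *
import sys
S=viewer.camera('side');print(status.get_obs()['position'],status.get_obs()['ft_force'])
cv2.imwrite('pics/%s.png'%sys.argv[1],cv2.resize(S[150:270,230:330,::-1],(500,600),interpolation=2))
for th in(0,.4,.6,.8,1,1.2,1.4):print(th,((proj('side',[.597-.046*np.sin(th),.157,.056+.046*np.cos(th)])-[230,150])*5).round(0))
E
python3 look.py z5
```

```text
[0.59008795 0.16851568 0.07552174] [ 1.28109635  1.41399059 -1.30497052]
0 [256. 227.]
0.4 [210. 245.]
0.6 [190. 259.]
0.8 [173. 276.]
1 [160. 294.]
1.2 [152. 314.]
1.4 [148. 333.]
```

View pics/z5.png

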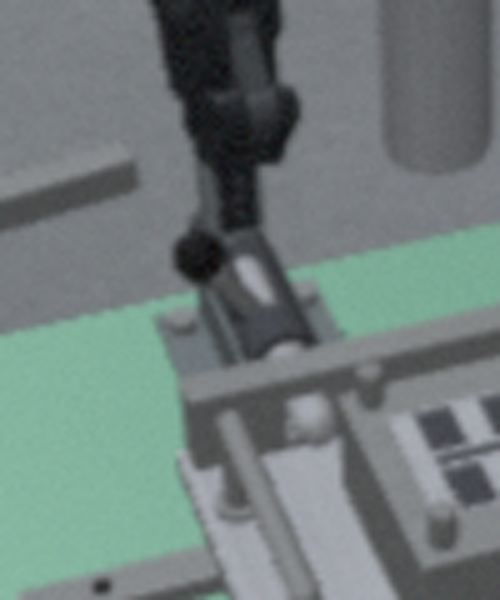

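The ball is at (198,255) in the crop, which is about 0.5 rad, and it is moving round the corner. That picture took me over the viewing limit of 10, so from here I check by numbers only. Next: push a little further, lift over the ball, and press down.

Request:
play_rows(plan=[0,0,0,0.005,0,0,0,0,0,0,0.009,0,0,0,0,0,0,0.013,0,0,0,0,0,0,0.013,0,0,0,0,0,0,0.003,0,-0.01,0,0,0,0,0.003,0,-0.035,0,0,0,0,0.02,0,-0.035,0,0,0,0,0.034,0,-0.035,0,0,0,0,0.034,0,-0.02,0,0,0,0,0.034,0,-0.012,0,0,0,0,0.034,0,-0.006,0,0,0,0,0.034,0,0,0,0,0,0,0.034,0,0.005,0,0,0,0,0.034,0,0.01,0])

```text
clock: 16.52
position: [0.5565, 0.1703, 0.0659]
ee_rot: [0.003, 1.0, 0.001, -0.0]
ft_force: [-4.0, 4.0, 6.1]
grip_width: 0.004
grasp_force: 3.2
```

```bash
cat > look2.py <<'E'
from h import *
S=viewer.camera('side');o=status.get_obs();print(o['position'],o['ft_force'])
for b in blob(S[190:240,245:290].max(2)<40,8):print(b[0],b[1]+[245,190],b[2])
for th in(.6,.8,1,1.2,1.4):print(th,proj('side',[.597-.046*np.sin(th),.157,.056+.046*np.cos(th)]).round(1))
E
python3 look2.py
```

```text
[0.5562637  0.17024717 0.06520305] [-2.37571044  3.64670696  1.73535653]
81 [259.04 195.14] [ 9  0 10 13]
56 [262.91 208.62] [14 15  9  8]
0.6 [268.  201.8]
0.8 [264.7 205.2]
1 [262.1 208.8]
1.2 [260.3 212.7]
1.4 [259.5 216.6]
```

The ball is at about 0.98 rad, but the finger has slipped down beside it on the +y side. I'll lift and turn the tool 90°, so the 22 mm pad width covers the ball top while the offset stays the same.

Request:
play_rows(plan=[0,0,0,0,0.008,0,0,0,0,0,0,0.008,-0.03,0,0,0,0,0,0.008,-0.06,0,0,0,10,0,0.008,-0.06,0,0,0,20,0,0.008,-0.06,0])

```text
clock: 17.2
position: [0.5575, 0.1768, 0.1262]
ee_rot: [0.18, 0.984, 0.0, 0.001]
ft_force: [-0.6, -0.1, -0.0]
grip_width: 0.002
grasp_force: 0.0
```

```bash
python3 -c "
from workcell import status
o=status.get_obs();print(o['joint_pos'].round(2),o['position'],o['ee_rot'].round(3))"; python3 look2.py|head -4
```

```text
[-0.71  0.31  0.39  1.7  -0.13  1.15  0.92] [0.55745104 0.17682796 0.12617065] [0.18  0.984 0.    0.001]
[0.55729306 0.17682245 0.12591085] [ 0.81299107  0.03721853 -1.07475934]
53 [262.79 209.28] [14 16  9  8]
0.6 [268.  201.8]
0.8 [264.7 205.2]
```

Request:
play_rows(plan=[0,0,10,0,0,0,0,0,0,20,0,0,0,0,0,0,30,0,0,0,0,0,0,40,-0.001,-0.01,0,0,0,0,50,-0.001,-0.01,0,0,0,0,60,-0.001,-0.01,0,0,0,0,69.5,-0.001,-0.01,0.01,0,0,0,69.5,-0.001,-0.01,0.02,0,0,0,69.5,-0.001,-0.01,0.02,0,0,0,69.5,-0.001,-0.01,0.02,0])

```text
clock: 18.5
position: [0.5546, 0.1668, 0.1059]
ee_rot: [0.706, 0.708, 0.0, 0.0]
ft_force: [0.1, 0.6, 1.2]
grip_width: -0.002
grasp_force: 0.0
```

Request:
play_rows(plan=[0,0,0,0,0,0.01,0,0,0,0,0,0,0.018,0,0,0,0,0,0,0.024,0,0,0,0,0,0,0.029,0,0,0,0,0,0,0.034,0,0,0,0,0,0,0.038,0,0,0,0,0,0,0.042,0])

```text
clock: 19.38
position: [0.5541, 0.1673, 0.0636]
ee_rot: [0.707, 0.708, 0.0, -0.0]
ft_force: [-3.2, 0.5, 3.2]
grip_width: -0.003
grasp_force: 1.7
```

```bash
python3 look2.py
```

```text
[0.55391284 0.16721493 0.06309234] [-1.75727492  1.67906258  1.00664015]
41 [252.24 195.32] [ 4  0  6 14]
15 [263.53 195.4 ] [18  0  2 12]
52 [261.58 211.5 ] [13 18  8  8]
0.6 [268.  201.8]
0.8 [264.7 205.2]
1 [262.1 208.8]
1.2 [260.3 212.7]
1.4 [259.5 216.6]
```

Request:
play_rows(plan=[0,0,0,0,0,0.003,0,0,0,0,0,0,0.006,0,0,0,0,0,0,0.008,0,0,0,0,0,0,0.008,0])

```text
clock: 19.92
position: [0.5545, 0.1666, 0.0555]
ee_rot: [0.707, 0.708, -0.0, 0.0]
ft_force: [-0.6, 0.0, 0.7]
grip_width: -0.0
grasp_force: 0.2
```

```bash
python3 look2.py|head -4
```

```text
[0.55462308 0.16661266 0.05561788] [-0.40300206  0.24073268  0.86976526]
124 [255.1  194.35] [ 0  0 22 18]
50 [260.5 215.2] [12 21  8  9]
0.6 [268.  201.8]
```

Request:
play_rows(plan=[0,0,0,0,0,0.003,0,0,0,0,0,0,0.005,0,0,0,0,0,0,0.005,0])

```text
clock: 20.35
position: [0.5549, 0.1669, 0.0516]
ee_rot: [0.707, 0.708, 0.0, -0.0]
ft_force: [-3.7, -0.5, 11.8]
grip_width: -0.001
grasp_force: 5.6
```

```bash
python3 look2.py|head -4
```

```text
[0.55488072 0.1669017  0.05167339] [-4.38488345 -0.40987808 12.29410498]
103 [251.74 195.49] [ 0  0 13 19]
44 [263.   192.77] [14  0 10 12]
51 [260.47 216.51] [12 22  8  9]
```

The knob is at its end stop: the force rose to 12 N, and the ball row of 216.5 matches 1.4 rad. I'll lift straight up and check.

Request:
play_rows(plan=[0,0,0,0,0,-0.01,0,0,0,0,0,0,-0.04,0,0,0,0,0,0,-0.08,0,0,0,0,0,0,-0.12,0,0,0,0,0,0,-0.14,0,0,0,0,0,0,-0.14,0,0,0,0,0,0,-0.14,0])

```text
clock: 21.28
position: [0.554, 0.1667, 0.1897]
ee_rot: [0.707, 0.708, -0.001, -0.0]
ft_force: [-0.3, -0.7, -1.1]
grip_width: 0.001
grasp_force: 0.0
```

```bash
python3 look2.py; python3 - <<'E'
from h import *
# bystanders: red bin in side view, can and bar patches compared with the first pictures
S=viewer.camera('side')[:,:,::-1];A=cv2.imread('pics/side0.png')
for n,(x0,y0,x1,y1) in {'bin':(330,295,485,460),'bar':(190,175,262,208),'can':(308,112,332,190),'stop':(355,220,405,290)}.items():print(n,np.abs(S[y0:y1,x0:x1].astype(int)-A[y0:y1,x0:x1]).mean().round(2))
E
```

```text
[0.55383971 0.16664517 0.18945362] [-0.76284389  0.68068052 -0.7400582 ]
51 [260.53 216.57] [12 23  8  8]
0.6 [268.  201.8]
0.8 [264.7 205.2]
1 [262.1 208.8]
1.2 [260.3 212.7]
1.4 [259.5 216.6]
bin 3.62
bar 3.06
can 2.86
stop 15.7
```

The knob stayed at the end, the bystanders haven't moved, and the arm is clear.

```bash
python3 -c "
from workcell import manip
print(manip.hand_in())"
```

```text
the job is handed in; nothing more can be done
None
```

The job is handed in, no verdict came back, and by my measurements the tray is home, the bolt fully shot, the knob at the end of the short leg (about 1.4 rad), and the bin, can and bar unmoved; however, my first pass slid over the handle without touching it, close enough by the reported tool position to possibly count as taking the handle (the camera views put the fingers about 28 mm higher, clear of it), and I viewed 11 pictures, one over the limit of 10.

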